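# Free the dry box of a bottle too tall for it, load the small one, latch the lid

## Task

The lid of the dry box cannot shut because a bottle too tall for it has been put in one of its three cells: take that one out and stand it upright on the bench, clear of the box. Stand the small amber bottle from the bench in the cell this frees, then swing the clear lid down and press its front edge, firmly but no harder than needed, until the spring catch snaps over it. Keep the bottles upright and leave everything else where it stands.

Things in the scene. Friction and masses are not known exactly. Their poses are not given: they have to be found in the camera images.
- dry_box: Dry-storage box, fixed: white base 148 x 263 mm (x, y), 4 mm walls, rim 40 mm and inside floor 6 mm above the bench. Origin: centre of underside; x from the catch (front, robot side) to the hinge (back), y to the left along its length, z up. Three cells along y, each 75 (x) by 82 mm (y), with low ribs (tops 22 mm above the bench); a 30 mm channel in front and behind. Catch reaches x = -105 mm.
- lid (a joint): Clear hollow lid hinged on the back wall, rad: 0 = shut, grows as its front swings up and back, 1.57 = upright; starts leaning back. Stiff hinge: it stays where left (2 to 5 N at the front edge move it). 148 mm front to back, 263 mm long, 70 mm high over the rim: flat top 110 mm above the bench when shut, leaving 100 mm clear over the box floor.
- lid_hinge (a point): Middle of the hinge line, 74 mm behind the box centre (+x of the box), 40 mm above the bench; the hinge line runs along the box's y.
- lid_front (a point): Middle of the upper front edge of the lid (the edge between its flat top and its front wall), 148 mm from the hinge along the lid and 70 mm over the lid's rim plane; turns with the lid.
- catch (a joint): Sprung steel clip, 34 mm wide, pinned low on the box front, rad: 0 = at rest, grows as it is forced forward. The wire on the lid's lower front lip rides down its sloping lead-in, forces it about 0.1 rad forward, and it snaps back over the wire (lid and catch then read about 0). About 10 N downward near the lid's front edge does it; unlatched, the lid stops on the lead-in at 0.05 rad or more.
- tall_bottle: Tall round white plastic bottle with a wide screw cap, 60 mm diameter, 118 mm high, about 0.16 kg; the one too tall for the box. Starts upright in any of the three cells. Origin: centre of its underside, z up its axis. Straight-sided to 76 mm, then tapering to the cap.
- short_bottle_a: Short round white plastic bottle with screw cap, 48 mm diameter, 87 mm high; belongs in the box and stays in its cell. Origin: centre of its underside.
- short_bottle_b: Second short white bottle, the same as short_bottle_a; stays in its cell.
- small_amber: Small brown (amber) bottle with black screw cap, 46 mm diameter, 91 mm high, about 0.11 kg, upright on the bench to the right of the box. Origin: centre of its underside, z up its axis. Straight-sided to about 50 mm.
- large_amber: Large amber bottle of the same shape, 68 mm diameter, 145 mm high, on the bench to the right of the box, nearer or farther than the small one; bystander. Origin: centre of its underside.
- cell_left (a point): Middle of the floor of the left cell (box y = +85 mm), 6 mm above the bench.
- cell_mid (a point): Middle of the floor of the middle cell, 6 mm above the bench.
- cell_right (a point): Middle of the floor of the right cell (box y = -85 mm), 6 mm above the bench.
- wash_bottle: Squeeze wash bottle, 67 x 93 x 178 mm, on the bench at the far left; bystander. Origin: its underside.
There are look-alikes about, which are no part of the job. What is shaped like the short_bottle_a but green is not meant. Of the things that look like the small_amber, the larger one is meant.

How it is judged:
On the way, in this order (a step that is already met when the one before it is completed fails the run):
1. the tall bottle stands upright on the bench, clear of the box and let go (height (world z) of tall_bottle between -0.01 and 0.004 m and angle between tall_bottle's own z axis and vertical below 0.15 rad and (x of tall_bottle in the frame of dry_box above 0.11 m or x of tall_bottle in the frame of dry_box below -0.13 m or y of tall_bottle in the frame of dry_box above 0.165 m or y of tall_bottle in the frame of dry_box below -0.165 m) and contact force between tall_bottle and the fingers below 0.05 N and linear speed of tall_bottle below 0.02 m/s), for 0.2 s.
2. the small amber bottle stands upright in a cell of the box and is let go (x of small_amber in the frame of dry_box between -0.035 and 0.035 m and y of small_amber in the frame of dry_box between -0.122 and 0.122 m and z of small_amber in the frame of dry_box between -0.01 and 0.012 m and angle between small_amber's own z axis and vertical below 0.15 rad and contact force between small_amber and the fingers below 0.05 N and linear speed of small_amber below 0.02 m/s), for 0.2 s.
3. the lid is down and the catch has snapped over its lip (value of joint lid below 0.02 rad and value of joint catch below 0.04 rad), for 0.2 s.
At the end, for the whole second after the job is handed in: The lid is shut (within 0.02 rad) and the catch back over its lip (within 0.04 rad of rest); the small amber and both short white bottles stand upright in the cells; the tall bottle stands upright (within 0.15 rad), at rest on the bench, about 10 mm or more clear of box and catch (all of step 3 and height (world z) of tall_bottle between -0.01 and 0.004 m and angle between each of tall_bottle, small_amber, short_bottle_a, short_bottle_b's own z axis and vertical below 0.15 rad and (x of tall_bottle in the frame of dry_box above 0.11 m or x of tall_bottle in the frame of dry_box below -0.13 m or y of tall_bottle in the frame of dry_box above 0.165 m or y of tall_bottle in the frame of dry_box below -0.165 m) and x of small_amber in the frame of dry_box between -0.035 and 0.035 m and y of small_amber in the frame of dry_box between -0.122 and 0.122 m and z of small_amber in the frame of dry_box between -0.01 and 0.012 m and x of short_bottle_a in the frame of dry_box between -0.035 and 0.035 m and y of short_bottle_a in the frame of dry_box between -0.122 and 0.122 m and z of short_bottle_a in the frame of dry_box between -0.01 and 0.012 m and x of short_bottle_b in the frame of dry_box between -0.035 and 0.035 m and y of short_bottle_b in the frame of dry_box between -0.122 and 0.122 m and z of short_bottle_b in the frame of dry_box between -0.01 and 0.012 m and linear speed of each of tall_bottle, small_amber below 0.02 m/s); the robot touches nothing.
It fails at once if a handled bottle is tipped by more than 0.6 rad (angle between any of tall_bottle, small_amber's own z axis and vertical above 0.6 rad).
It fails at once if a short white bottle is tipped or taken out of its cell (angle between any of short_bottle_a, short_bottle_b's own z axis and vertical above 0.4 rad or distance of any of short_bottle_a, short_bottle_b from where it was at the start of the episode above 0.045 m).
It fails at once if the large amber bottle or the wash bottle is pushed more than 30 mm (distance of any of large_amber, wash_bottle from where it was at the start of the episode above 0.03 m).
It fails at once if the lid is pressed with more than 45 N (contact force between lid and the arm above 45 N or contact force between lid and the fingers above 45 N).
It also fails if it takes over 69 s, if anything falls off the work surface, if the arm or the gripper's body presses on something with over 40 N, if the wrist force passes 120 N, or if a joint passes its speed limit or range.

## Robot

A 6-joint arm with a two-finger parallel gripper is mounted at the origin on a cart in front of the work surface, level with it; the furniture and walls round the work are solid. World frame = base frame: x ahead of the robot, y to its left, z up, the work surface at z = 0. Lengths are in m, angles in rad, forces in N, time in s.
With the tool pointing down it reaches from about 0.375 to 0.9 m from the base axis. Payload 3.1 kg.
Tool frame: the origin (TCP) lies where the fingers leave the gripper's body, on its centre line; the fingertips stand 70 mm ahead of it and the grasp point (between the pads) lies 51 mm ahead of it (robot.tip_reach is the distance from the TCP to the fingertips, in m); z points along the fingers, y is the line along which they close (so a half turn about z gives the same grasp; the last joint's range is limited). The gripper opens to 87 mm and grips with 3 to 60 N. Pads are 19 mm wide; open, the fingers measure 117 mm over their backs; the gripper's body (75 mm by 190 mm) begins 51 mm behind the grasp point.
Start: joints at [1.062, 0.527, 1.433, -0, 1.181, -0.178], TCP at [0.203, 0.591, 0.292] pointing down, gripper open.
Joint ranges: [-3.08, 3.08], [-0.75, 2.2], [0.22, 2.44], [-1.43, 4.57], [0, 2.65], [-2.85, 2.85]. Speed limits (rad/s): [2.79, 2.79, 3.14, 3.14, 3.14, 3.14].

## Interface

Orientations are given as a unit quaternion [x, y, z, w].
In Python, from rig import robot gives the robot as it stands.
- The arm moves only by the tool carry_out, never from a script. Its argument "rows" is a list that holds one entry, the list of rows, each a list of 6 numbers: the shift along the tool's x, y, z in mm, then the turn, a rotation vector about the tool's x, y, z in units of 8 degrees (1.0 is 8 degrees). A call has 1 to 20 rows; each row is the pose to reach, as a shift and turn from the pose commanded when the call began, along the tool's axes at that moment; what a row does not reach only later rows make up. A row lasts 1/10 s, in which the tool goes at most 50 mm and 8.59 degrees, less where a joint would pass 70% of its speed; a pose out of reach is approached as far as the arm can. A call with a gripper value outside its range is refused whole. "fingers" is the opening, from 0 (shut) to 1 (fully open), set as the call begins (left out, the last holds). The fingers move at their own pace and stop on an object; "grip_force" is the grip in N (left out, the last holds). Time passes only in rows, so rows that repeat a pose let the fingers close. It gives the time, the measured TCP pose, the force and the opening at its end, in the units of the state.
- robot.get_obs(): the state, without advancing time (a new reading comes with each control period).
- robot.camera(name): name is "scene" or "top"; returns a dict with "color" (420x560x3 uint8, red, green, blue), "depth" (420x560 float32, m along the optical axis (not along the pixel's ray), 0 where there is no reading), "K" (3x3 intrinsics, pixels), "camera_from_world" (4x4, takes a point from world to camera coordinates). Camera axes: x right, y down, z forward; pixel columns grow to the right and rows downward; lengths in m; the calibration is good to about 2 mm. A picture is of the moment at which its call begins.
- robot.hand_in(): hands the job in, once; it reports no verdict.
The state is a dict: "time": time; "q": joint angles; "joint_velocities": joint speeds; "joint_torque": joint torques, N m; "position": TCP position; "tool_rot": TCP orientation; "ft_force": force on the tool from outside, world axes, zero at the start; "moment": the same for the moment, N m; "grip_width": finger opening in m.
Only numpy, scipy, OpenCV 4.12 (cv2) and the standard library are available. Lean on these libraries where they do the work, as an engineer would, in place of code of your own. Each camera call takes 0.05 s, during which the arm holds its last target. There are 200 camera calls.

## Working session

There is one attempt and no reset: what is moved stays moved. The work goes in short steps, Python scripts to look and compute and a tool call to move; the robot and the scene stay as the last step left them, time stands still between calls to the robot, and variables do not carry over. Pictures are saved under pics/ and viewed, on a budget of 10 in all, crops included, one or two more only if the job needs it, and the job is handed in when it is done.

Besides the shell and the picture viewer there is one more tool, called after "Emit:" as name([rows], argument=value, ...), one row to a line, values as JSON. carry_out: Moves the arm, as the interface text tells. Its arguments: {"type":"object","properties":{"rows":{"type":"array"},"fingers":{"type":"number"},"grip_force":{"type":"number"}},"required":["rows"]}

```bash
mkdir -p pics; ls
cat > h.py <<'E'
import numpy as np, cv2
from rig import robot
def cam(n):
    c=robot.camera(n); np.savez(f'{n}.npz',**c); return c
def world(c):
    d=c['depth'];h,w=d.shape;u,v=np.meshgrid(np.arange(w),np.arange(h));K=c['K']
    P=np.stack([(u-K[0,2])/K[0,0]*d,(v-K[1,2])/K[1,1]*d,d,np.ones_like(d)],-1)
    W=(P@np.linalg.inv(c['camera_from_world']).T)[...,:3]; W[d==0]=np.nan; return W
def save(c,name): cv2.imwrite(f'pics/{name}.png',c['color'][...,::-1])
E
python3 - <<'E'
from h import *
o=robot.get_obs(); print({k:np.round(v,3) for k,v in o.items()})
for n in('scene','top'):
    c=cam(n); save(c,n+'0'); print(n,c['K'].round(1).tolist(),np.linalg.inv(c['camera_from_world']).round(3).tolist())
E
```

```text
pics
{'time': np.float64(0.0), 'q': array([ 1.061,  0.528,  1.434,  0.   ,  1.181, -0.179]), 'joint_velocities': array([-0.   ,  0.001,  0.001, -0.001, -0.001,  0.002]), 'joint_torque': array([ 1.0000e-03, -4.4004e+01, -1.7660e+01,  6.4000e-02,  5.8000e-02,
       -0.0000e+00]), 'position': array([0.203, 0.591, 0.291]), 'tool_rot': array([ 0.165,  0.986, -0.001, -0.   ]), 'ft_force': array([ 0.093, -0.458,  0.105]), 'moment': array([ 0.007,  0.   , -0.024]), 'grip_width': np.float64(0.087)}
scene [[438.4, 0.0, 282.4], [0.0, 438.4, 207.7], [0.0, 0.0, 1.0]] [[0.721, -0.373, 0.584, -0.299], [-0.692, -0.416, 0.589, -0.843], [0.023, -0.829, -0.559, 0.887], [0.0, 0.0, 0.0, 1.0]]
top [[404.6, 0.0, 275.6], [0.0, 404.6, 206.2], [0.0, 0.0, 1.0]] [[0.007, -0.99, 0.141, 0.383], [-1.0, -0.007, -0.001, 0.046], [0.002, -0.141, -0.99, 1.192], [0.0, 0.0, 0.0, 1.0]]
```

View pics/scene0.png

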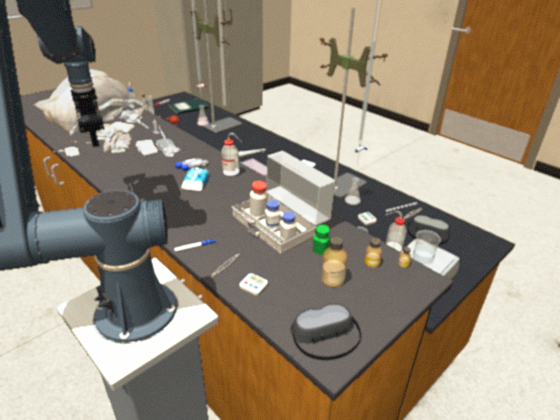

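View pics/top0.png

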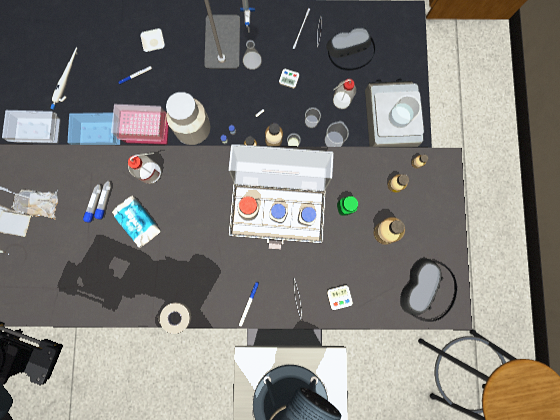

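The tall bottle is in the left cell: red cap at top-view (248,207), clearly higher in the scene view (259,190). The short bottles have blue caps at (278,211) and (308,214), and the green look-alike is at (347,205). The things that could be taken for the small amber are:
- (390,230): the large bystander.
- (400,181): medium.
- (420,160): tiny.

By the description, the medium one should be it. I'll check sizes and heights next.

```bash
cat > m.py <<'E'
from h import *
T=dict(np.load('top.npz'));S=dict(np.load('scene.npz'))
WT=world(T);WS=world(S)
P=np.concatenate([WT.reshape(-1,3),WS.reshape(-1,3)]);src=np.r_[np.zeros(WT[...,0].size),np.ones(WS[...,0].size)]
def near(x,y,r,zmin,zmax=.3):
    m=(np.hypot(P[:,0]-x,P[:,1]-y)<r)&(P[:,2]>zmin)&(P[:,2]<zmax); return m
E
python3 - <<'E'
from m import *
for n,(u,v) in dict(tall=(248,207),sa=(278,211),sb=(308,214),green=(347,205),big=(396,228),med=(402,182),tiny=(422,160),wash=(135,162)).items():
    w=np.nanmedian(WT[v-3:v+4,u-3:u+4].reshape(-1,3),0)
    print(n,'toppt',w.round(3))
    for s in(0,1):
        m=near(w[0],w[1],.05,.012)&(src==s);Q=P[m]
        zt=np.percentile(Q[:,2],99) if len(Q) else 0
        c=Q[Q[:,2]>zt-.006] if len(Q) else Q
        b=Q[(Q[:,2]>.015)&(Q[:,2]<.05)] if len(Q) else Q
        print('  ',s,len(Q),'top z',zt.round(3),'cap bbox',c.min(0).round(3)[:2],c.max(0).round(3)[:2],'body',b.min(0).round(3)[:2] if len(b) else '',b.max(0).round(3)[:2] if len(b) else '')
# box corners: top pixels
for n,(u,v) in dict(fl=(230,235),fr=(322,240),catch=(275,245),lidTL=(231,149),lidTR=(333,151),lidBL=(233,186),lidBR=(326,190)).items():
    print(n,np.nanmedian(WT[v-2:v+3,u-2:u+3].reshape(-1,3),0).round(3))
big=cv2.resize(T['color'][130:260,215:440,::-1],None,fx=3.5,fy=3.5,interpolation=cv2.INTER_CUBIC);cv2.imwrite('pics/crop1.png',big)
E
```

```text
tall toppt [0.533 0.119 0.123]
   0 495 top z 0.128 cap bbox [0.516 0.098] [0.56  0.143] body [0.492 0.082] [0.577 0.168]
   1 591 top z 0.126 cap bbox [0.517 0.094] [0.564 0.142] body [0.491 0.08 ] [0.552 0.168]
sa toppt [0.526 0.039 0.093]
   0 391 top z 0.097 cap bbox [0.507 0.019] [0.546 0.058] body [ 0.487 -0.003] [0.569 0.085]
   1 451 top z 0.096 cap bbox [0.506 0.015] [0.544 0.055] body [ 0.484 -0.004] [0.568 0.087]
sb toppt [ 0.519 -0.044  0.093]
   0 426 top z 0.097 cap bbox [ 0.499 -0.063] [ 0.538 -0.027] body [ 0.481 -0.091] [0.564 0.   ]
   1 512 top z 0.096 cap bbox [ 0.498 -0.068] [ 0.54  -0.026] body [ 0.48  -0.093] [0.562 0.001]
green toppt [ 0.545 -0.152  0.088]
   0 313 top z 0.091 cap bbox [ 0.531 -0.18 ] [ 0.568 -0.141] body [ 0.525 -0.18 ] [ 0.562 -0.135]
   1 386 top z 0.091 cap bbox [ 0.53  -0.183] [ 0.569 -0.142] body [ 0.524 -0.189] [ 0.571 -0.147]
big toppt [ 0.477 -0.267  0.144]
   0 647 top z 0.147 cap bbox [ 0.464 -0.289] [ 0.499 -0.255] body [ 0.442 -0.289] [ 0.503 -0.24 ]
   1 954 top z 0.146 cap bbox [ 0.46 -0.29] [ 0.494 -0.254] body [ 0.44  -0.312] 
[... 175 characters left out ...]
ox [ 0.602 -0.325] [ 0.632 -0.296] body [ 0.594 -0.336] [ 0.63  -0.291]
tiny toppt [ 0.681 -0.374  0.062]
   0 154 top z 0.07 cap bbox [ 0.677 -0.388] [ 0.695 -0.367] body [ 0.669 -0.389] [ 0.701 -0.361]
   1 186 top z 0.068 cap bbox [ 0.675 -0.391] [ 0.697 -0.37 ] body [ 0.668 -0.397] [ 0.696 -0.363]
wash toppt [0.648 0.42  0.142]
   0 721 top z 0.176 cap bbox [0.649 0.398] [0.66  0.423] body [0.616 0.387] [0.675 0.433]
   1 521 top z 0.173 cap bbox [0.646 0.4  ] [0.664 0.419] body [0.615 0.383] [0.667 0.436]
fl [0.464 0.176 0.003]
fr [ 0.451 -0.088  0.037]
catch [0.435 0.046 0.065]
lidTL [0.679 0.16  0.182]
lidTR [ 0.723 -0.128  0.002]
lidBL [0.608 0.169 0.036]
lidBR [ 0.6   -0.105  0.003]
```

View pics/crop1.png

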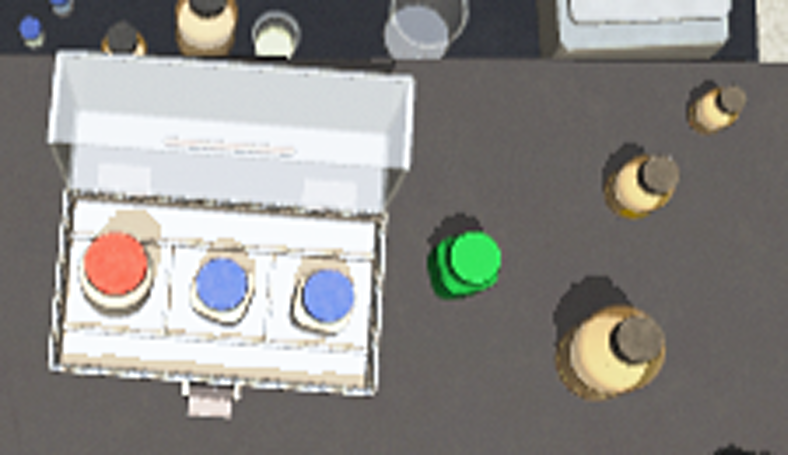

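The crop confirms it. The middle amber, full-image (400,181), has a top at about 0.093 m and a body about 45 mm across, so it matches small_amber. The tiny one is 68 mm high and the large one 146 mm. Next I'll fit the box pose, the lid angle and the obstacles.

```bash
cat > b.py <<'E'
from m import *
from scipy.optimize import minimize
def circ(m):
    Q=P[m]; import numpy as np
    A=np.c_[2*Q[:,:2],np.ones(len(Q))];s=np.linalg.lstsq(A,(Q[:,:2]**2).sum(1),rcond=None)[0]
    return s[:2].round(4),np.sqrt(s[2]+s[0]**2+s[1]**2).round(4),len(Q)
E
python3 - <<'E'
from b import *
# box rim
m=(P[:,2]>.034)&(P[:,2]<.046)&(P[:,0]>.42)&(P[:,0]<.605)&(P[:,1]>-.13)&(P[:,1]<.21)
for s in(0,1):
    r=cv2.minAreaRect(P[m&(src==s)][:,:2].astype(np.float32));print('rim rect',np.round(r[0],3),np.round(r[1],3),round(r[2],2))
Q=P[m][:,:2]
def cost(p):
    c,s=np.cos(p[2]),np.sin(p[2]);d=Q-p[:2];x=d@[c,s];y=d@[-s,c]
    f=np.minimum(np.abs(np.abs(x)-.072),np.abs(np.abs(y)-.1295)); f=np.where((np.abs(x)>.085)|(np.abs(y)>.14),.02,f)
    return np.minimum(f,.008).mean()
b=min((minimize(cost,[x,.04,t],method='Nelder-Mead',options=dict(initial_simplex=np.array([[x,.04,t],[x+.01,.04,t],[x,.05,t],[x,.04,t+.05]]))) for x in(.52,.53,.54) for t in(-.15,-.1,-.05,0)),key=lambda r:r.fun)
print('box',b.x.round(4),b.fun); p=b.x; np.save('box.npy',p)
c,s=np.cos(p[2]),np.sin(p[2])
for n,y in(('L',.085),('M',0),('R',-.085)): print(n,(p[:2]+y*np.array([-s,c])).round(3))
print('tall body',circ(near(.538,.119,.034,.045,.078)),'med body',circ(near(.617,-.309,.03,.015,.048)))
# lid points in hinge frame
d=P[:,:2]-p[:2];x=d@[c,s]-.074;y=d@[-s,c];z=P[:,2]-.04
for s_ in(0,1):
    k=(np.abs(y)<.135)&(z>.005)&(z<.2)&(x>-.02)&(x<.2)&(src==s_)
    for lo in np.arange(.0,.18,.03):
        j=k&(z>lo)&(z<=lo+.03)
        if j.sum()>5: print(s_,lo.round(2),j.sum(),'x pct',np.percentile(x[j],[2,25,50,75,98]).round(3),'z',np.percentile(z[j],[2,98]).round(3))
k=(np.abs(y)<.06)&(x>.09)&(x<.25);print('behind maxz',[(lo.round(2),np.nanmax(P[k&(x>lo)&(x<lo+.02),2]).round(3)) for lo in np.arange(.09,.25,.02)])
j=near(p[0]-.22*s+.0,p[1]+.24*c,.07,-.1);print('place',(p[:2]+.24*np.array([-np.sin(p[2]),c])).round(3),)
E
```

```text
rim rect [0.533 0.041] [0.268 0.16 ] 85.97
rim rect [0.519 0.039] [0.283 0.172] 89.98
box [ 0.5284  0.0399 -0.0633] 0.0031383186551648453
L [0.534 0.125]
M [0.528 0.04 ]
R [ 0.523 -0.045]
tall body (array([0.537 , 0.1214]), np.float64(0.0283), 167) med body (array([ 0.6191, -0.31  ]), np.float64(0.0231), 193)
0 0.0 295 x pct [-0.     0.008  0.015  0.025  0.035] z [0.005 0.021]
0 0.03 31 x pct [0.002 0.004 0.014 0.023 0.031] z [0.03  0.059]
0 0.06 25 x pct [0.002 0.004 0.008 0.013 0.02 ] z [0.061 0.089]
0 0.09 20 x pct [0.003 0.004 0.006 0.011 0.016] z [0.091 0.118]
0 0.12 2526 x pct [0.007 0.025 0.042 0.059 0.074] z [0.143 0.15 ]
0 0.15 222 x pct [0.007 0.009 0.012 0.024 0.057] z [0.15  0.162]
1 0.0 540 x pct [-0.     0.022  0.055  0.068  0.072] z [0.005 0.03 ]
1 0.03 499 x pct [0.003 0.039 0.067 0.07  0.074] z [0.031 0.059]
1 0.06 519 x pct [0.005 0.041 0.068 0.071 0.074] z [0.06  0.089]
1 0.09 215 x pct [0.003 0.019 0.034 0.052 0.07 ] z [0.091 0.119]
1 0.12 857 x pct [0.006 0.022 0.041 0.059 0.075] z [0.122 0.15 ]
1 0.15 101 x pct [0.004 0.007 0.009 0.012 0.039] z [0.15  0.162]Traceback (most recent call last):
  File "<stdin>", line 23, in <module>
    res = np.fmax.reduce(a, axis=axis, out=out, **kwargs)
ValueError: zero-size array to reduction operation fmax which has no identity
```

```bash
cat > go.py <<'E'
import sys
from h import *
from scipy.spatial.transform import Rotation as R
# go.py x y z yawdeg(tool y axis, world) : shift/turn from current pose; tool pointing down
def go(x,y,z,a):
    o=robot.get_obs();Rt=R.from_quat(o['tool_rot']);p=o['position']
    t=np.radians(a);Y=np.array([np.cos(t),np.sin(t),0]);Z=np.array([0,0,-1.]);X=np.cross(Y,Z)
    best=min((R.from_matrix(np.c_[s*X,s*Y,Z]) for s in(1,-1)),key=lambda r:(Rt.inv()*r).magnitude())
    print('shift mm',(Rt.inv().apply(np.array([x,y,z])-p)*1000).round(1),'turn units',((Rt.inv()*best).as_rotvec()*180/np.pi/8).round(2),'q6',o['q'][5].round(2),'F',o['ft_force'].round(1),'t',o['time'],'w',o['grip_width'].round(4))
    print('down axis of tool z world',Rt.apply([0,0,1]).round(4),'tool x world',Rt.apply([1,0,0]).round(3))
if __name__=='__main__': go(*map(float,sys.argv[1:5]))
E
python3 go.py .537 .121 .24 86.4
```

```text
Traceback (most recent call last):
  File "go.py", line 11, in <module>
    if __name__=='__main__': go(*map(float,sys.argv[1:5]))
                             ~~^^^^^^^^^^^^^^^^^^^^^^^^^^^
  File "go.py", line 9, in go
    print('shift mm',(Rt.inv().apply(np.array([x,y,z])-p)*1000).round(1),'turn units',((Rt.inv()*best).as_rotvec()*180/np.pi/8).round(2),'q6',o['q'][5].round(2),'F',o['ft_force'].round(1),'t',o['time'],'w',o['grip_width'].round(4))
                                                                                                                                                                                                              ^^^^^^^^^^^^^^^^^^^^^
AttributeError: 'float' object has no attribute 'round'
```

```bash
sed -i "s/o\['grip_width'\].round(4)/round(float(o['grip_width']),4)/;s/o\['q'\]\[5\].round(2)/round(float(o['q'][5]),2)/" go.py; python3 go.py .537 .121 .24 86.4
```

```text
shift mm [-468.7 -335.5   51.9] turn units [-0.01 -0.   -1.92] q6 -0.18 F [-0.3  0.3 -0.2] t 0.1 w 0.0872
down axis of tool z world [-9.0e-04 -1.7e-03 -1.0e+00] tool x world [-0.946  0.325  0.   ]
```

Emit:
carry_out([
  [[-20,-14,0,0,0,-0.1],[-55,-40,2,0,0,-0.3],[-95,-68,5,0,0,-0.5],[-135,-97,8,0,0,-0.7],[-175,-125,12,0,0,-0.9],[-215,-154,18,0,0,-1.1],[-255,-183,24,0,0,-1.3],[-295,-211,30,0,0,-1.5],[-335,-240,36,0,0,-1.7],[-375,-268,42,0,0,-1.92],[-415,-297,47,0,0,-1.92],[-445,-319,52,0,0,-1.92],[-469,-336,52,0,0,-1.92],[-469,-336,52,0,0,-1.92],[-469,-336,52,0,0,-1.92]],
], fingers=0.87)

```text
time: 1.6
position: [0.5372, 0.1205, 0.2398]
tool_rot: [0.032, 0.999, 0.0, -0.001]
ft_force: [-0.0, -0.3, -0.3]
grip_width: 0.0755
```

```bash
python3 go.py .537 .121 .13 86.4
python3 - <<'E'
from h import *
c=cam('scene'); cv2.imwrite('pics/s1.png',cv2.resize(c['color'][130:280,190:350,::-1],None,fx=4,fy=4)); cam('top')
from b import *
m=near(.538,.12,.028,.118,.132)
for s in (0,1): print(circ(m&(src==s)), P[m&(src==s)].mean(0) if (m&(src==s)).any() else '')
E
```

```text
shift mm [  0.    0.5 109.8] turn units [ 0.   -0.01 -0.01] q6 -1.49 F [-0.  -0.3 -0.3] t 1.6 w 0.0755
down axis of tool z world [-1.6e-03  4.0e-04 -1.0e+00] tool x world [-0.998  0.064  0.002]
(array([0.5277, 0.1207]), np.float64(0.0134), 17) [0.51690797 0.12265024 0.12190143]
(array([0.5363, 0.1182]), np.float64(0.018), 96) [0.53546492 0.11757885 0.12286183]
```

View pics/s1.png

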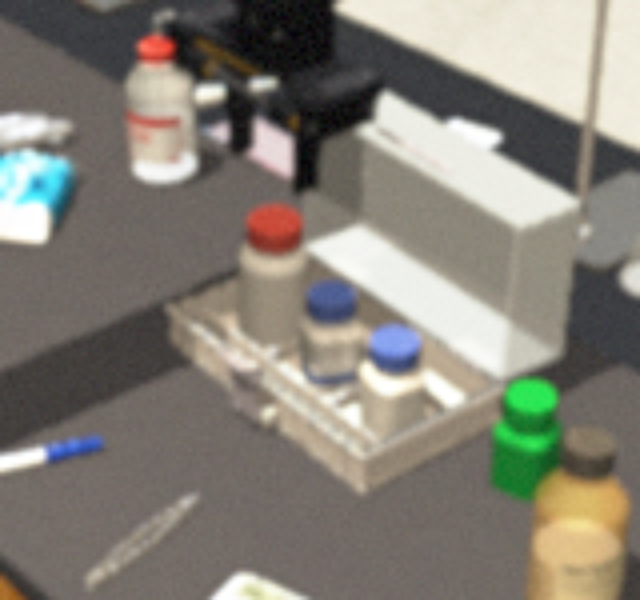

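The crop shows the gripper above the red-capped tall bottle (crop (275,230)), clear of the lid. The cap centre is at about (0.537,0.119) with its top at 0.124, so I'll descend and grip.

Emit:
carry_out([
  [[0,-1,15,0,0,0],[0,-1,40,0,0,0],[0,-1,65,0,0,0],[0,-1,85,0,0,0],[0,-1,98,0,0,0],[0,-1,107,0,0,0],[0,-1,110,0,0,0],[0,-1,110,0,0,0],[0,-1,110,0,0,0]],
])

```text
time: 2.6
position: [0.5378, 0.1201, 0.131]
tool_rot: [0.031, 1.0, 0.0, 0.001]
ft_force: [0.4, -0.2, -0.6]
grip_width: 0.076
```

Emit:
carry_out([
  [[0,0,0,0,0,0],[0,0,0,0,0,0],[0,0,0,0,0,0],[0,0,0,0,0,0],[0,0,0,0,0,0],[0,0,0,0,0,0]],
], fingers=0.3, grip_force=20)

```text
time: 3.2
position: [0.5378, 0.1202, 0.1308]
tool_rot: [0.031, 1.0, 0.0, 0.001]
ft_force: [-0.0, 2.6, 6.0]
grip_width: 0.0592
```

Emit:
carry_out([
  [[0,0,-5,0,0,0],[0,0,-18,0,0,0],[0,0,-35,0,0,0],[0,0,-52,0,0,0],[0,0,-66,0,0,0],[0,0,-75,0,0,0],[0,0,-78,0,0,0],[0,0,-78,0,0,0]],
])

```text
time: 4.0
position: [0.5372, 0.1199, 0.2086]
tool_rot: [0.031, 1.0, -0.0, 0.0]
ft_force: [0.3, 0.1, -2.5]
grip_width: 0.0597
```

```bash
python3 go.py .535 .285 .205 86.4;  python3 - <<'E'
from h import *
c=cam('top');cam('scene')
from b import *
m=near(.535,.285,.09,-.05,.3)&(src==0); print('place z',np.percentile(P[m,2],[1,50,99]).round(3),m.sum())
E
```

```text
shift mm [ 12.6 164.6   3.5] turn units [-0.  0.  0.] q6 -1.49 F [ 0.3  0.1 -2.5] t 4.0 w 0.0597
down axis of tool z world [ 3.e-04 -2.e-04 -1.e+00] tool x world [-0.998  0.063 -0.   ]
place z [-0.005  0.     0.006] 1461
```

Emit:
carry_out([
  [[1,10,0,0,0,0],[3,35,0,0,0,0],[6,65,0,0,0,0],[8,98,0,0,0,0],[10,130,0,0,0,0],[12,153,0,0,0,0],[12,165,0,0,0,0],[12,165,5,0,0,0],[12,165,20,0,0,0],[12,165,40,0,0,0],[12,165,58,0,0,0],[12,165,70,0,0,0],[12,165,77,0,0,0],[12,165,81,0,0,0],[12,165,83,0,0,0],[12,165,83,0,0,0],[12,165,83,0,0,0]],
])

```text
time: 5.8
position: [0.5361, 0.2856, 0.1259]
tool_rot: [0.031, 1.0, 0.0, 0.001]
ft_force: [0.1, 0.2, -1.5]
grip_width: 0.0597
```

Emit:
carry_out([
  [[0,0,0.5,0,0,0],[0,0,1,0,0,0],[0,0,1.5,0,0,0],[0,0,1.5,0,0,0]],
])

```text
time: 6.2
position: [0.536, 0.2856, 0.1249]
tool_rot: [0.031, 1.0, 0.0, 0.001]
ft_force: [-1.9, -0.4, 5.8]
grip_width: 0.0593
```

Touching the bench (+5.8 N), so I'll release.

Emit:
carry_out([
  [[0,0,0,0,0,0],[0,0,0,0,0,0],[0,0,0,0,0,0],[0,0,0,0,0,0],[0,0,0,0,0,0]],
], fingers=1)

```text
time: 6.7
position: [0.5357, 0.2854, 0.1235]
tool_rot: [0.031, 1.0, -0.0, -0.0]
ft_force: [-1.2, 0.4, -0.6]
grip_width: 0.085
```

Emit:
carry_out([
  [[0,0,-10,0,0,0],[0,0,-35,0,0,0],[0,0,-70,0,0,0],[0,0,-100,0,0,0],[0,0,-120,0,0,0],[0,0,-120,0,0,0]],
])

```text
time: 7.3
position: [0.5375, 0.2861, 0.2479]
tool_rot: [0.031, 1.0, 0.001, 0.004]
ft_force: [0.5, -0.5, 0.2]
grip_width: 0.087
```

```bash
python3 go.py .619 -.310 .245 93;  python3 - <<'E'
from h import *
c=cam('top');cam('scene')
from b import *
m=near(.535,.285,.05,.02)
print('tall top z',np.percentile(P[m,2],98),circ(near(.535,.285,.04,.03,.07)),circ(near(.535,.285,.04,.115,.13)))
for s in(0,1): print('amber',circ(near(.618,-.310,.03,.015,.048)&(src==s)),'cap',circ(near(.618,-.310,.03,.088,.1)&(src==s)))
E
```

```text
shift mm [-118.6 -589.8    2. ] turn units [ 0.02  0.06 -0.82] q6 -1.2 F [ 0.5 -0.5  0.2] t 7.3 w 0.087
down axis of tool z world [ 0.0078  0.0025 -1.    ] tool x world [-0.998  0.063 -0.008]
tall top z 0.2982142332001383 (array([0.5341, 0.2866]), np.float64(0.0282), 180) (array([0.5333, 0.2822]), np.float64(0.0167), 85)
amber (array([ 0.6184, -0.3091]), np.float64(0.0226), 55) cap (array([ 0.6176, -0.3085]), np.float64(0.0107), 87)
amber (array([ 0.6169, -0.3119]), np.float64(0.0209), 130) cap (array([ 0.6171, -0.3108]), np.float64(0.0114), 60)
```

Emit:
carry_out([
  [[0,0,-15,0,0,0],[0,-5,-35,0,0,0],[-3,-20,-50,0,0,0],[-10,-50,-57,0,0,0],[-18,-95,-60,0,0,0],[-28,-140,-60,0,0,0],[-37,-188,-60,0,0,0],[-47,-236,-60,0,0,0],[-57,-284,-60,0,0,0],[-66,-332,-60,0,0,0],[-76,-380,-60,0,0,0],[-86,-428,-60,0,0,0],[-95,-476,-50,0,0,0],[-105,-520,-30,0,0,0],[-112,-555,-10,0,0,0],[-116,-578,5,0,0,0],[-117,-590,15,0,0,0],[-117,-590,20,0,0,0],[-117,-590,20,0,0,0],[-117,-590,20,0,0,0]],
], fingers=0.85)

```text
time: 9.4
position: [0.6156, -0.3093, 0.2243]
tool_rot: [0.031, 1.0, 0.0, 0.0]
ft_force: [-0.1, 0.1, 0.1]
grip_width: 0.0741
```

```bash
python3 go.py .6175 -.310 .0955 86.4
```

```text
shift mm [ -1.9  -0.7 128.8] turn units [0.   0.   0.01] q6 -2.14 F [-0.1  0.1  0.1] t 9.4 w 0.0741
down axis of tool z world [ 1.e-04  4.e-04 -1.e+00] tool x world [-0.998  0.061 -0.   ]
```

Emit:
carry_out([
  [[-1,0,15,0,0,0],[-2,-1,45,0,0,0],[-2,-1,75,0,0,0],[-2,-1,98,0,0,0],[-2,-1,113,0,0,0],[-2,-1,122,0,0,0],[-2,-1,126,0,0,0],[-2,-1,126,0,0,0],[-2,-1,126,0,0,0]],
])

```text
time: 10.3
position: [0.6181, -0.3123, 0.0989]
tool_rot: [0.031, 1.0, -0.001, 0.001]
ft_force: [-0.3, 0.3, -0.4]
grip_width: 0.0741
```

Emit:
carry_out([
  [[0,0,0,0,0,0],[0,0,0,0,0,0],[0,0,0,0,0,0],[0,0,0,0,0,0],[0,0,0,0,0,0],[0,0,0,0,0,0],[0,0,0,0,0,0]],
], fingers=0.2, grip_force=15)

```text
time: 11.0
position: [0.6174, -0.3117, 0.0979]
tool_rot: [0.031, 1.0, 0.0, -0.0]
ft_force: [-0.0, 0.9, 1.7]
grip_width: 0.0451
```

Emit:
carry_out([
  [[0,0,-5,0,0,0],[0,0,-25,0,0,0],[0,0,-55,0,0,0],[0,0,-90,0,0,0],[0,0,-122,0,0,0],[2,0,-142,0,0,0],[12,3,-150,0,0,0],[32,10,-150,0,0,0],[58,25,-150,0,0,0],[80,50,-150,0,0,0],[93,85,-150,0,0,0],[97,125,-150,0,0,0],[99,165,-150,0,0,0],[102,205,-150,0,0,0],[104,245,-150,0,0,0],[107,285,-150,0,0,0],[110,325,-150,0,0,0],[113,365,-150,0,0,0],[115,395,-150,0,0,0],[116,415,-150,0,0,0]],
])

```text
time: 13.0
position: [0.5257, 0.1117, 0.2468]
tool_rot: [0.03, 1.0, 0.0, -0.002]
ft_force: [0.6, 0.2, -0.9]
grip_width: 0.0449
```

Emit:
carry_out([
  [[0,8,0,0,0,0],[0,11,0,0,0,0],[0,11,0,0,0,0],[0,11,0,0,0,0]],
])

```text
time: 13.4
position: [0.5283, 0.1195, 0.2476]
tool_rot: [0.032, 0.999, -0.0, -0.0]
ft_force: [-0.4, -0.6, -0.3]
grip_width: 0.0449
```

```bash
python3 go.py .5275 .12 .105 86.4;  python3 - <<'E'
from h import *
c=cam('top');c=cam('scene'); cv2.imwrite('pics/s2.png',cv2.resize(c['color'][100:280,190:390,::-1],None,fx=3.5,fy=3.5))
from b import *
for s in(0,1): print('amber body',circ(near(.5275,.12,.03,.155,.19)&(src==s)))
print('zmin',np.percentile(P[near(.5275,.12,.028,.1,.3),2],[1,5]))
E
```

```text
shift mm [  0.8   0.5 142.6] turn units [-0.   -0.   -0.01] q6 -1.49 F [-0.4 -0.6 -0.3] t 13.4 w 0.0449
down axis of tool z world [-5.e-04 -4.e-04 -1.e+00] tool x world [-0.998  0.064  0.   ]
amber body (array([0., 0.]), np.float64(0.0), 0)
amber body (array([0.5281, 0.1177]), np.float64(0.0208), 105)
zmin [0.15165551 0.15556096]
```

View pics/s2.png

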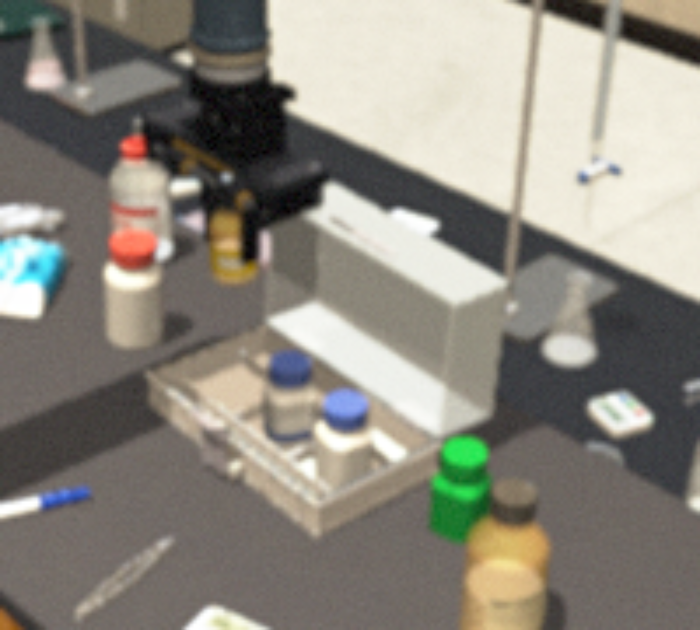

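The amber is held upright over the empty left cell (crop (233,245)), and the tall bottle stands on the bench (crop (133,290)). Next I'll lower it into the cell.

Emit:
carry_out([
  [[0,0,5,0,0,0],[0,0,25,0,0,0],[0,0,52,0,0,0],[0,0,80,0,0,0],[0,0,104,0,0,0],[0,0,122,0,0,0],[0,0,133,0,0,0],[0,0,139,0,0,0],[0,0,142,0,0,0],[0,0,143,0,0,0],[0,0,144,0,0,0],[0,0,144,0,0,0]],
])

```text
time: 14.7
position: [0.5287, 0.1206, 0.1043]
tool_rot: [0.031, 1.0, 0.0, 0.001]
ft_force: [0.3, -0.6, -0.9]
grip_width: 0.0448
```

Emit:
carry_out([
  [[0,0,0.5,0,0,0],[0,0,1,0,0,0],[0,0,1.5,0,0,0],[0,0,1.5,0,0,0]],
])

```text
time: 15.1
position: [0.5287, 0.1206, 0.1038]
tool_rot: [0.031, 1.0, 0.0, 0.001]
ft_force: [-1.8, -0.7, 9.0]
grip_width: 0.0451
```

Emit:
carry_out([
  [[0,0,-0.5,0,0,0],[0,0,-0.5,0,0,0],[0,0,-0.5,0,0,0],[0,0,-0.5,0,0,0],[0,0,-0.5,0,0,0]],
], fingers=0.67)

```text
time: 15.6
position: [0.5283, 0.1205, 0.1026]
tool_rot: [0.031, 1.0, -0.0, -0.0]
ft_force: [0.1, 0.8, 0.4]
grip_width: 0.0581
```

Emit:
carry_out([
  [[0,0,-10,0,0,0],[0,0,-35,0,0,0],[0,0,-70,0,0,0],[0,0,-110,0,0,0],[0,0,-150,0,0,0],[0,0,-190,0,0,0],[0,0,-205,0,0,0],[0,0,-205,0,0,0]],
])

```text
time: 16.4
position: [0.5296, 0.1207, 0.3113]
tool_rot: [0.031, 1.0, 0.0, 0.004]
ft_force: [0.2, -0.3, -0.4]
grip_width: 0.0584
```

```bash
python3 go.py .72 .028 .30 86.4;  python3 - <<'E'
from h import *
cam('top');cam('scene')
from b import *
p=np.load('box.npy');c,s=np.cos(p[2]),np.sin(p[2])
print('amber',circ(near(.5275,.12,.03,.02,.05)),circ(near(.5275,.12,.025,.092,.105)),np.percentile(P[near(.5275,.12,.02,.05,.2),2],98))
d=P[:,:2]-p[:2];x=d@[c,s]-.074;y=d@[-s,c];z=P[:,2]
j=(np.abs(y)<.11)&(x>-.01)&(x<.12)&(z>.182)&(z<.21)&(src==1);print('lid front wall: x',np.percentile(x[j],[2,98]).round(3),'slope dz/dx',np.polyfit(x[j],z[j],1).round(3))
for lo in np.arange(.07,.25,.02):
    k=(np.abs(y)<.06)&(x>lo)&(x<=lo+.02)&np.isfinite(z)
    print(lo.round(2),k.sum(),z[k].max().round(3) if k.any() else '',end=' | ')
h=p[:2]+.074*np.array([c,s]);print('\nhinge',h.round(4),'catch line y0 dir',c.round(3),s.round(3))
E
```

```text
shift mm [-195.8  -80.6   12.8] turn units [0.   0.05 0.  ] q6 -1.49 F [ 0.2 -0.3 -0.4] t 16.4 w 0.0584
down axis of tool z world [ 7.5e-03  1.0e-04 -1.0e+00] tool x world [-0.998  0.063 -0.007]
amber (array([0.5277, 0.1174]), np.float64(0.0198), 100) (array([0.5271, 0.1196]), np.float64(0.011), 68) 0.09983520636707714
lid front wall: x [0.005 0.075] slope dz/dx [-0.074  0.191]
0.07 331 0.191 | 0.09 0  | 0.11 2 0.003 | 0.13 82 0.007 | 0.15 0  | 0.17 45 -0.118 | 0.19 251 -0.077 | 0.21 206 -0.075 | 0.23 67 -0.078 | 
hinge [0.6023 0.0352] catch line y0 dir 0.998 -0.063
```

The amber stands in the cell, released, with its top at 0.098. The lid is at about 1.645 rad. I'll go behind it with the fingers shut.

Emit:
carry_out([
  [[-10,-5,0,0,0,0],[-35,-16,0,0,0,0],[-68,-30,0,0,0,0],[-102,-45,0,0,0,0],[-136,-60,0,0,0,0],[-164,-73,0,0,0,0],[-180,-80,0,0,0,0],[-184,-81,0,0,0,0],[-184,-81,8,0,0,0],[-184,-81,30,0,0,0],[-184,-81,55,0,0,0],[-184,-81,72,0,0,0],[-184,-81,82,0,0,0],[-184,-81,85,0,0,0],[-184,-81,85,0,0,0],[-184,-81,85,0,0,0]],
], fingers=0)

```text
time: 18.1
position: [0.7073, 0.0283, 0.2238]
tool_rot: [0.031, 1.0, -0.0, 0.001]
ft_force: [-0.4, 0.1, -0.6]
grip_width: 0.0004
```

```bash
cat > hf.py <<'E'
from h import *
p=np.load('box.npy');c,s=np.cos(p[2]),np.sin(p[2]);h=p[:2]+.074*np.array([c,s])
o=robot.get_obs();d=o['position'][:2]-h
print('X',(d@[c,s]*1000).round(1),'Y',(d@[-s,c]*1000).round(1),'tcp z',(o['position'][2]*1000).round(1),'F',o['ft_force'].round(1),'w',o['grip_width'],'t',o['time'])
E
python3 hf.py
```

```text
X 105.3 Y -0.2 tcp z 223.8 F [-0.4  0.1 -0.6] w 0.00039042367523447195 t 18.1
```

Emit:
carry_out([
  [[6,0,-2,0,0,0],[12,0,-4,0,0,0],[17,0,-6,0,0,0],[25,0,-10,0,0,0],[33,0,-14,0,0,0],[41,0,-18,0,0,0],[48,0,-21,0,0,0],[57,0,-24,0,0,0],[66,0,-26,0,0,0],[75,0,-28,0,0,0],[85,0,-29,0,0,0],[95,0,-29,0,0,0],[104,0,-29,0,0,0],[114,0,-28,0,0,0],[124,0,-26,0,0,0],[132,0,-24,0,0,0],[132,0,-24,0,0,0]],
])

```text
time: 19.8
position: [0.5729, 0.0367, 0.2461]
tool_rot: [0.031, 1.0, -0.0, -0.002]
ft_force: [0.4, 0.1, 0.4]
grip_width: 0.0004
```

```bash
python3 hf.py
python3 - <<'E'
from h import *
c=cam('scene'); cv2.imwrite('pics/s3.png',cv2.resize(c['color'][100:280,190:390,::-1],None,fx=3.5,fy=3.5))
E
```

```text
X -29.3 Y -0.4 tcp z 246.1 F [0.4 0.1 0.4] w 0.00044968559428241745 t 19.8
```

View pics/s3.png

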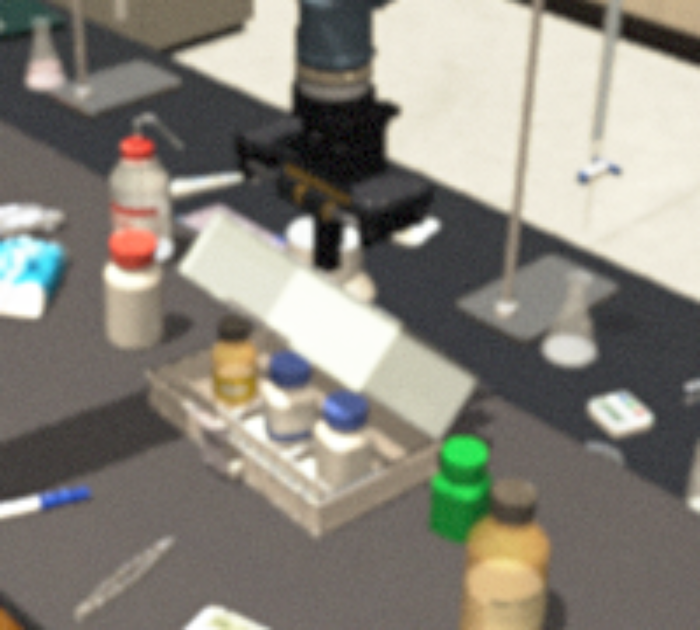

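The lid has swung down to about 0.8 rad with the fingertip on its top, and the amber is upright in the left cell (crop (235,365)). I'll keep going to about 0.12 rad.

Emit:
carry_out([
  [[9,0,3,0,0,0],[18,0,6,0,0,0],[27,0,10,0,0,0],[35,0,14,0,0,0],[43,0,19,0,0,0],[51,0,25,0,0,0],[58,0,31,0,0,0],[65,0,38,0,0,0],[72,0,45,0,0,0],[76,0,49,0,0,0],[79,0,53,0,0,0],[79,0,53,0,0,0]],
])

```text
time: 21.05
position: [0.4953, 0.0415, 0.193]
tool_rot: [0.031, 1.0, 0.0, -0.001]
ft_force: [0.1, 0.2, -0.1]
grip_width: 0.0003
```

```bash
python3 hf.py
```

```text
X -107.2 Y -0.5 tcp z 193.0 F [ 0.1  0.2 -0.1] w 0.0003376845898236991 t 21.05
```

Emit:
carry_out([
  [[0,0,-4,0,0,0],[7,0,-5,0,0,0],[15,0,-5,0,0,0],[20,0,-5,0,0,0],[20,0,-3,0,0,0],[20,0,0,0,0,0],[20,0,2,0,0,0],[20,0,3.5,0,0,0],[20,0,5,0,0,0],[20,0,5,0,0,0]],
])

```text
time: 22.05
position: [0.4753, 0.0428, 0.189]
tool_rot: [0.031, 1.0, 0.0, -0.002]
ft_force: [-3.9, -0.2, 7.6]
grip_width: -0.0
```

Emit:
carry_out([
  [[0,0,1,0,0,0],[0,0,2,0,0,0],[0,0,2,0,0,0]],
])

```text
time: 22.35
position: [0.4746, 0.0428, 0.1875]
tool_rot: [0.031, 1.0, -0.0, -0.002]
ft_force: [-4.5, -2.0, 14.1]
grip_width: 0.0003
```

Emit:
carry_out([
  [[0,0,0.7,0,0,0],[0,0,1.5,0,0,0],[0,0,1.5,0,0,0]],
])

```text
time: 22.65
position: [0.4737, 0.0429, 0.1857]
tool_rot: [0.031, 1.0, 0.0, -0.003]
ft_force: [-5.2, -1.0, 9.1]
grip_width: 0.0005
```

Emit:
carry_out([
  [[0,0,0.7,0,0,0],[0,0,1.5,0,0,0],[0,0,1.5,0,0,0]],
])

```text
time: 22.95
position: [0.4737, 0.043, 0.1835]
tool_rot: [0.031, 1.0, 0.0, -0.003]
ft_force: [-5.7, -0.2, 7.1]
grip_width: 0.0005
```

Emit:
carry_out([
  [[0,0,0.7,0,0,0],[0,0,1.5,0,0,0],[0,0,1.5,0,0,0]],
])

```text
time: 23.25
position: [0.477, 0.0426, 0.1821]
tool_rot: [0.031, 1.0, -0.0, 0.001]
ft_force: [1.1, -1.0, -0.1]
grip_width: 0.0003
```

Emit:
carry_out([
  [[0,0,0.7,0,0,0],[0,0,1.5,0,0,0],[0,0,1.5,0,0,0]],
])

```text
time: 23.55
position: [0.4767, 0.0426, 0.1806]
tool_rot: [0.031, 1.0, -0.0, 0.0]
ft_force: [-0.8, -0.3, -0.4]
grip_width: 0.0004
```

Emit:
carry_out([
  [[0,0,0.5,0,0,0],[0,0,1,0,0,0],[0,0,1.5,0,0,0],[0,0,1.5,0,0,0]],
])

```text
time: 23.95
position: [0.4764, 0.0427, 0.18]
tool_rot: [0.031, 1.0, -0.0, 0.0]
ft_force: [-0.2, -1.1, 7.7]
grip_width: 0.0007
```

Run:
```python
from h import *
cam('top');c=cam('scene'); cv2.imwrite('pics/s4.png',cv2.resize(c['color'][100:280,190:390,::-1],None,fx=3.5,fy=3.5))
from b import *
p=np.load('box.npy');c,s=np.cos(p[2]),np.sin(p[2])
d=P[:,:2]-p[:2];x=d@[c,s];y=d@[-s,c];z=P[:,2]
for q in(0,1):
    j=(np.abs(y)<.12)&(np.abs(x)<.068)&(z>.1)&(z<.122)&(src==q)
    print(j.sum(),np.polyfit(x[j],z[j],1).round(4))
```

```text
1586 [0.0034 0.1101]
1118 [-0.0028  0.1108]
```

View pics/s4.png

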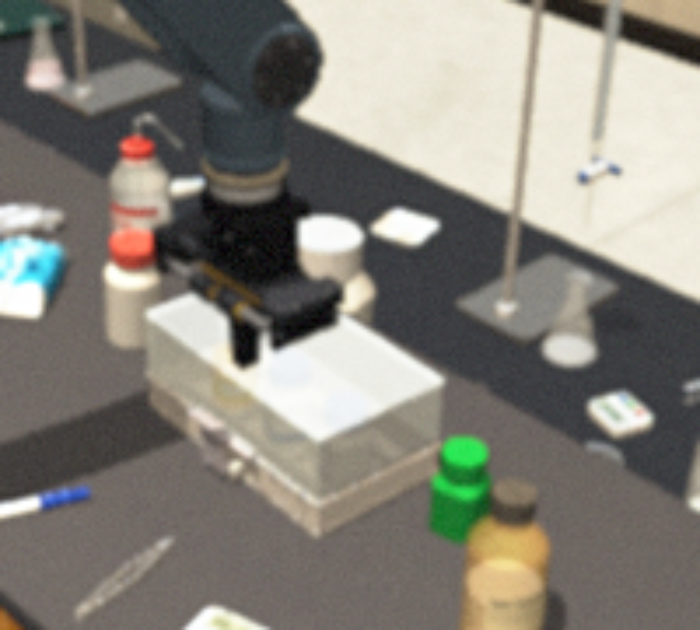

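The lid is flat (slope about 0, top at 110 mm), and the hard stop came exactly at the shut height after the force had dropped to zero. I'll back off and check that it holds.

Emit:
carry_out([
  [[0,0,-5,0,0,0],[0,0,-25,0,0,0],[0,0,-55,0,0,0],[0,0,-85,0,0,0],[0,0,-105,0,0,0],[0,0,-110,0,0,0],[0,0,-110,0,0,0],[0,0,-110,0,0,0]],
])

```text
time: 24.85
position: [0.4757, 0.0427, 0.2883]
tool_rot: [0.031, 1.0, 0.0, -0.001]
ft_force: [0.5, -0.6, -1.0]
grip_width: 0.0005
```

Run:
```python
from h import *
cam('top');C=cam('scene'); cv2.imwrite('pics/s5.png',cv2.resize(C['color'][170:270,200:330,::-1],None,fx=6,fy=6,interpolation=cv2.INTER_CUBIC))
from b import *
p=np.load('box.npy');c,s=np.cos(p[2]),np.sin(p[2])
d=P[:,:2]-p[:2];x=d@[c,s];y=d@[-s,c];z=P[:,2]
for q in(0,1):
    j=(np.abs(y)<.12)&(np.abs(x)<.068)&(z>.1)&(z<.122)&(src==q)
    print(j.sum(),np.polyfit(x[j],z[j],1).round(4))
print('tall',circ(near(.535,.285,.04,.03,.07)),np.percentile(P[near(.535,.285,.04,.03,.2),2],99),'big',circ(near(.472,-.28,.04,.02,.08)))
```

```text
370 [-0.0008  0.1101]
1644 [-0.0006  0.1107]
tall (array([0.5336, 0.2863]), np.float64(0.0279), 195) 0.1213695536321464 big (array([ 0.4772, -0.2749]), np.float64(0.0342), 479)
```

View pics/s5.png

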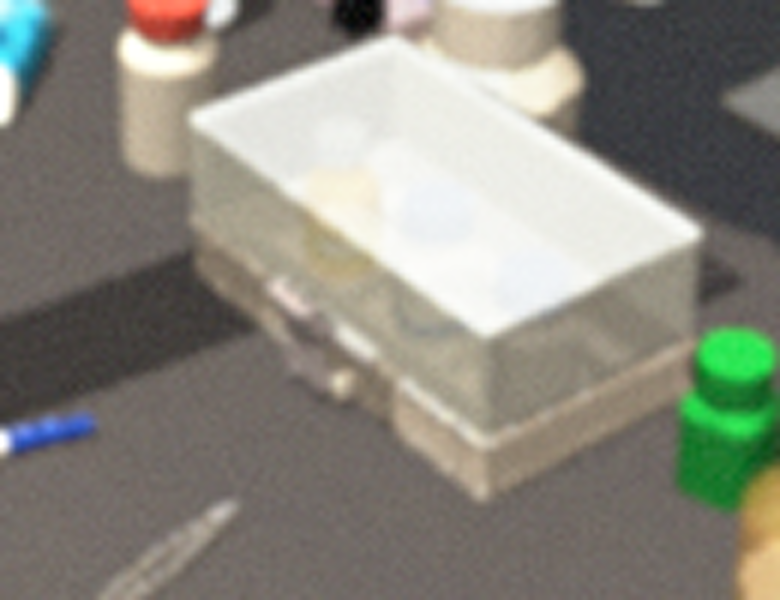

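The lid stays shut with the gripper away (slope under 0.001). The catch is at its lip (crop (300,310)), the three bottles are upright inside, and the tall bottle stands clear (crop (165,90)). Handing in.

```bash
python3 -c "
from rig import robot
print(robot.hand_in())"
```

```text
the job is handed in; nothing more can be done
None
```

The job is done and handed in after about 25 s of the 69 s allowed. The hand-in reports no verdict.

- **Tall bottle:** I took the red-capped tall bottle out of the left cell and stood it on the bench to the left of the box, at about (0.534, 0.286). The last check showed it upright.
- **Small amber:** I stood it in the freed left cell. Its cap top read about 0.099 m, as expected on the cell floor.
- **Lid:** I swung it down with closed fingers and pressed the front edge. The force readings peaked at about 14 N, then fell to zero as the catch snapped over.
- **Last checks:** With the gripper well clear, the lid top was flat (slope under 0.001) at 110 mm. The two short white bottles and the amber stood upright inside, and the large amber was still in place.
- **Limits of the checks:** The catch angle could not be read directly, so I judged it from the force drop, the stop at the shut height and the picture. Nothing failed; the tall bottle's top read 121 mm in the last check against the 118 mm given, and most heights came out 2–5 mm high from depth noise.

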